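# Lock the torch's lens collar and hold the hidden bolt of its bracket

## Robot

A 6-joint arm with a two-finger parallel gripper is mounted at the origin on the work surface. World frame = base frame: x ahead of the robot, y to its left, z up, the work surface at z = 0. Lengths are in m, angles in rad, forces in N, time in s.
With the tool pointing down it reaches from about 0.35 to 0.975 m from the base axis. Payload 4.9 kg.
Tool frame: the origin (TCP) lies at the very end of the fingers, on their centre line; the grasp point (between the pads) lies 19 mm behind it; z points along the fingers, y is the line along which they close (so a half turn about z gives the same grasp; the last joint's range is limited). The gripper opens to 85 mm and grips with 20 to 120 N. Pads are 22 mm wide; open, the fingers measure 114 mm over their backs; the gripper's body (76 mm by 85 mm) begins 54 mm behind the grasp point. The pads swing forward as they close: fully open they stand 13 mm farther back than shut.
Start: joints at [1.165, 0.053, 1.613, -0, 1.476, -0.119], TCP at [0.177, 0.599, 0.231] pointing down, gripper open.
Joint ranges: [-3.01, 3.01], [-1.01, 2.22], [0.06, 2.58], [-1.02, 4.17], [0.09, 2.62], [-3.14, 3.14]. Speed limits (rad/s): [2.57, 2.57, 3.14, 3.14, 3.14, 3.14].

## Interface

Orientations are given as a rotation vector (axis times angle).
In Python, from station import * gives the robot as it stands.
- The arm moves only by the shell command python3 -m crank 'ROWS' [OPENING] [FORCE]. ROWS is JSON, a list of rows, each an object with "offset": the shift along the tool's x, y, z in m, a list of three; "twist": the turn, a rotation vector about the tool's x, y, z in degrees, a list of three. In form: [{"offset": [x, y, z], "twist": [rx, ry, rz]}, ...]. A call has 1 to 20 rows; each row is the pose to reach, as a shift and turn from the pose commanded when the call began, along the tool's axes at that moment; what a row does not reach only later rows make up. A row lasts 1/8 s, in which the tool goes at most 62.5 mm and 10.7 degrees, less where a joint would pass 70% of its speed; a pose out of reach is approached as far as the arm can. A call with a gripper value outside its range is refused whole. OPENING is the opening, from 0 (shut) to 1 (fully open), set as the call begins (- or left out, the last holds). The fingers move at their own pace and stop on an object; FORCE is the grip in N (left out, the last holds). Time passes only in rows, so rows that repeat a pose let the fingers close. It gives the time, the measured TCP pose, the force, the opening and the grip force at its end, in the units of the state.
- get_obs(): the state, without advancing time (a new reading comes with each control period).
- get_image(name): name is "side" or "top"; returns the picture (480x640x3 uint8, red, green, blue); there is no depth.
- get_calibration(name): a dict with "intrinsics" (3x3 intrinsics, pixels), "world_from_camera" (4x4, takes a point from camera to world coordinates). Camera axes: x right, y up, looking along -z (the intrinsics and any distortion apply to the point x, -y, -z); pixel columns grow to the right and rows downward; lengths in m; the calibration is good to about 2 mm. A picture is of the moment at which its call begins. get_calibration takes no time and is no camera call.
- finish_job(): hands the job in; it is judged then, once.
Trained networks look in the newest picture that a camera, given by its name, has taken for a name from the list of things; names that differ only in an ending like _2 or _b are one class to them, and where a whole thing is asked for, a point or a joint stands for the part that bears it (a point fixed in the world has none). Each returns a list of dicts, best first, with "confidence" (0 to 1); they miss things now and then, are a little off and sometimes report something else, mostly with a low value. They report only what shows in the picture. A call takes as long as a camera call. They do not tell look-alikes from the thing itself.
- cut_out(query, camera): "region" (480x640 bool, what is visible of it) and "rect" ([centre column, centre row, width, height] in pixels, round what is visible of it).
The state is a dict: "t": time; "q": joint angles; "dq": joint speeds; "effort": joint torques, N m; "tool_pos": TCP position; "tool_rot": TCP orientation; "contact_force": force on the tool from outside, world axes, zero at the start; "wrist_torque": the same for the moment, N m; "opening": finger opening in m; "grip_force": force on a finger pad.
Only numpy, scipy, OpenCV 4.12 (cv2) and the standard library are available. Lean on these libraries where they do the work, as an engineer would, in place of code of your own. Each camera call takes 0.05 s, during which the arm holds its last target. There are 200 camera calls.

## Task

The emergency torch stands in its holder on the steel bracket, but its lens collar is still open and the holder's bolt is still slack. Turn the lens collar clockwise until its orange mark meets the white locked mark, then reach down into the gap between the bracket and the stacked trays, grip the bolt head hidden there firmly between the fingers and hold it from turning (leave it at the angle at which you find it) so that I can tighten the nut on the front. Finish while still holding the bolt head, and leave the trays, the bell and the sake cup where they stand.

Things in the scene. Friction and masses are not known exactly. Their poses are not given: they have to be found in the camera images.
- bracket: Fixed grey steel L-bracket with a black torch holder and upright torch (153 mm tall) on its front. Origin: on the cabinet top under the upright plate; x points rearward through the plate to the trays, y along the plate, z up. Plate: 4 mm thick (x -2 to 2), y -87 to 98, top at z 135; foot plate in front. The bolt passes through it at y -45, z 112 mm: nut in front, head behind.
- collar_centre (a point): Centre of the torch's black ribbed lens collar, at bracket x -52, y 55, z 141 mm; axes as the bracket's. An upright cylinder, 56 mm in diameter, 22 mm tall (z 130 to 152), free above and all round; the torch below it is narrower (51 mm, tapering to 38). The bracket's plate, with the holder's 6 mm back plate on its front, is 16 mm behind the collar and rises to z 135.
- collar (a joint): Angle of the collar about its upright axis (rad), growing clockwise seen from above; it stays where left (friction 0.12 N m) and starts between 0.05 and 0.4. 1.05 is its stop, the locked position: the orange mark on its upper face then meets the white mark on the fixed inner rim, at the bracket's -x side.
- bolt_head (a point): Centre of the steel hex head behind the plate, at bracket x 12.5, y -45, z 112 mm; axes as the bracket's (it does not turn). Head: 17 mm across flats, 19.6 across corners, 7 thick (x 9 to 16); a black spacer sleeve, 14 mm in diameter, lies between it and the plate (x 2 to 9). Gap from plate to trays 48 to 58 mm, open above and at both ends; the plate's top edge is 23 mm above this point.
- bolt (a joint): Angle of the bolt about the bracket's +x (rad, right-handed: the head's top moves to -y as it grows). At 0 two flats are upright, facing the bracket's +y and -y; otherwise they lean by this angle. Starts between -0.26 and 0.26; turns against 0.12 N m of friction (nut finger-tight).
- bolt_corner (a point): The corner of the bolt head that carries the yellow paint mark, 9.8 mm from the bolt's axis, straight above it at bolt angle 0; it turns with the bolt.
- teal_tray: Teal open plastic tray, 170 (x) x 250 (y) x 65 mm tall, loose, about 0.5 kg, standing parallel to the bracket 48 to 58 mm behind its plate. Origin: centre of its underside.
- white_tray: White tray of the same size with post in it, loose, about 0.4 kg, stacked on the teal one (rim at 130 mm above the cabinet top); a wooden clothespin is clipped on its +y rim. Origin: centre of its underside.
- bell: Chrome desk bell, 86 mm in diameter, 61 mm tall, loose. Origin: centre of its underside.
- sake_cup: White ceramic sake cup turned upside down, 54 mm in diameter, 44 mm tall, loose. Origin: centre of its underside.
Mind the look-alikes: they are no part of the job. Leave any green look-alike of the bracket alone.

How it is judged:
On the way, in this order (a step that is already met when the one before it is completed fails the run):
1. the lens collar is turned to its locked mark (value of joint collar above 0.95 rad), for 0.2 s.
2. the bolt head behind the bracket is gripped between the fingers (contact force between the fingers and bolt above 10 N and distance between the grasp point and bolt_head below 0.014 m), for 0.2 s.
At the end, for the whole second after the job is handed in: Collar within 0.1 rad of its locked stop; fingers on the bolt head with over 10 N, grasp point within 14 mm of its centre and 6 mm sideways; bolt still, painted corner within 2.2 mm (about 13 degrees) of its start; trays, bell and cup within 15 mm of where they stood (all of step 2 and value of joint collar above 0.95 rad and y of the grasp point in the frame of bolt_head between -0.006 and 0.006 m and velocity of joint bolt between -0.1 and 0.1 rad/s and distance of bolt_corner from where it was at the start of the episode below 0.0022 m and distance of each of teal_tray, white_tray, bell, sake_cup from where it was at the start of the episode below 0.015 m); the arm keeps its last pose, push and grip.
It fails at once if a tray was shoved or lifted by more than 15 mm (distance of any of teal_tray, white_tray from where it was at the start of the episode above 0.015 m).
It fails at once if the bell or the cup was moved by more than 15 mm or tipped (distance of any of bell, sake_cup from where it was at the start of the episode above 0.015 m or angle between any of bell, sake_cup's own z axis and vertical above 0.3 rad).
It also fails if it takes over 45 s, if anything falls off the work surface, if the arm or the gripper's body presses on something with over 40 N, if the wrist force passes 120 N, or if a joint passes its speed limit or range.

## Working session

There is one attempt and no reset: what is moved stays moved. The work goes in short steps, Python scripts to look and compute and a shell command to move; the robot and the scene stay as the last step left them, time stands still between calls to the robot, and variables do not carry over. Pictures are saved under pics/ and viewed, at most 10 in all, crops included, and the job is handed in when it is done.

```bash
mkdir -p pics; ls
python3 - <<'E'
from station import *
import cv2,numpy as np
for n in("top","side"):
    cv2.imwrite(f"pics/{n}0.png",get_image(n)[:,:,::-1])
    c=get_calibration(n);print(n,np.round(c["intrinsics"],1).tolist(),np.round(c["world_from_camera"],3).tolist(), [k for k in c])
o=get_obs();print(o)
E
```

```text
pics
top [[439.7, 0.0, 317.0], [0.0, 439.7, 241.7], [0.0, 0.0, 1.0]] [[0.008, 0.981, -0.194, 0.481], [-1.0, 0.006, -0.009, 0.06], [-0.008, 0.194, 0.981, 0.87], [0.0, 0.0, 0.0, 1.0]] ['intrinsics', 'world_from_camera']
side [[442.3, 0.0, 325.4], [0.0, 442.3, 242.2], [0.0, 0.0, 1.0]] [[0.971, 0.165, -0.173, 0.483], [-0.238, 0.602, -0.762, -0.535], [-0.021, 0.781, 0.624, 0.6], [0.0, 0.0, 0.0, 1.0]] ['intrinsics', 'world_from_camera']
{'t': 0.1, 'q': array([ 1.16499508e+00,  5.32932002e-02,  1.61415955e+00,  2.41175146e-05,
        1.47603364e+00, -1.18986926e-01]), 'dq': array([-6.94000149e-05,  9.59355934e-05, -4.48889205e-03,  2.14498305e-03,
        6.33415417e-04,  4.30796074e-04]), 'effort': array([ 4.97876263e-04, -3.94901848e+01, -3.71363819e+01, -5.79383436e-05,
        3.87869120e-03,  2.36567161e-06]), 'tool_pos': array([0.17656872, 0.59894267, 0.23018281]), 'tool_rot': array([-4.48914112e-01, -3.10883265e+00,  2.86260138e-03]), 'contact_force': array([-0.58956789, -0.72902211, -0.64391201]), 'wrist_torque': array([-0.05155295, -0.06600632,  0.01778219]), 'grip_force': 0.0, 'opening': 0.08486705805125867}
```

View pics/top0.png

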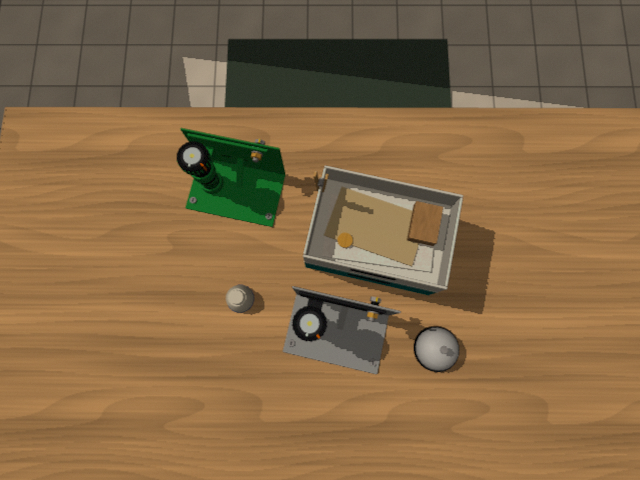

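View pics/side0.png

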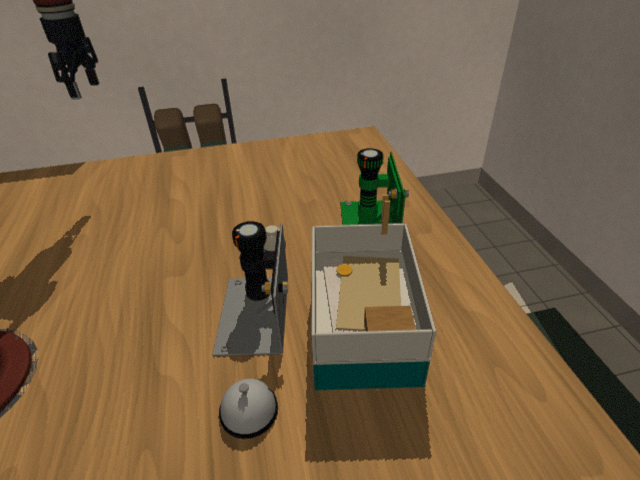

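Run:
```python
import cv2,numpy as np
t=cv2.imread("pics/top0.png");s=cv2.imread("pics/side0.png")
a=cv2.resize(t[280:380,278:403],None,fx=4,fy=4,interpolation=cv2.INTER_CUBIC)[:,:500]
b=cv2.resize(s[215:365,210:310],None,fx=4,fy=4,interpolation=cv2.INTER_CUBIC)
im=np.zeros((600,800,3),np.uint8)
im[:400,:400]=a[:,:400] if False else cv2.resize(t[280:380,283:403],(480,400),interpolation=cv2.INTER_CUBIC)[:,:400]
im[:600,400:]=b
a2=cv2.resize(t[285:325,350:400],(400,200*8//5),interpolation=cv2.INTER_CUBIC)[:200]
im[400:,:400]=a2
cv2.imwrite("pics/c1.png",im)
```

```text
(no output)
```

View pics/c1.png

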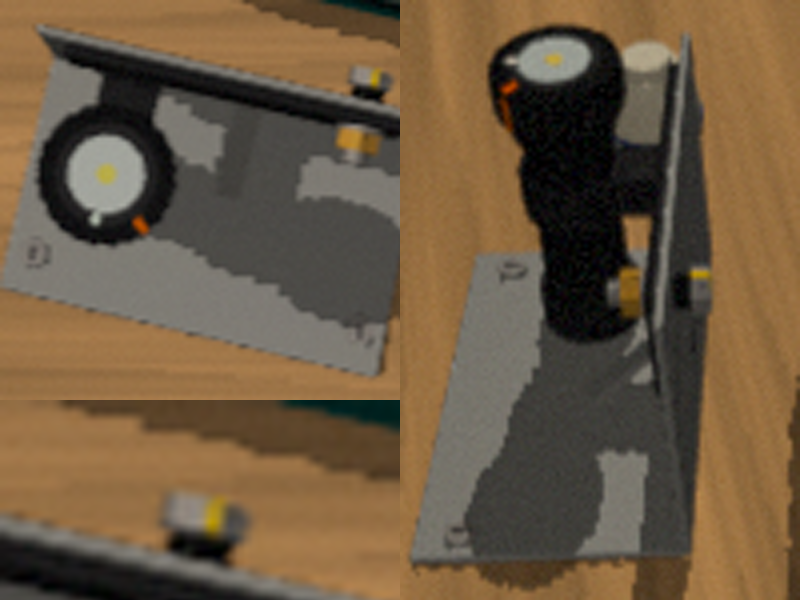

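The brackets are at top (335,330), grey with the bell beside it and trays behind, and at top (235,180), green. The grey one fits the description; the green is the look-alike. In the crop I read these top-view pixels: lens centre (309.5,323.5), orange mark (318,336), white mark at about (307,334), bolt head (375.6,299), yellow paint (377,299.4).

```bash
cat > h.py <<'E'
from station import *
import numpy as np, cv2
from scipy.optimize import least_squares
from scipy.spatial.transform import Rotation as R
C={n:get_calibration(n) for n in("top","side")}
def proj(n,P):
    M=np.linalg.inv(C[n]["world_from_camera"]);p=M[:3,:3]@P+M[:3,3]
    q=C[n]["intrinsics"]@np.array([p[0],-p[1],-p[2]]);return q[:2]/q[2]
def bw(b,p):   # bracket mm -> world
    c,s=np.cos(b[2]),np.sin(b[2]);p=np.array(p)/1000
    return np.array([b[0]+c*p[0]-s*p[1],b[1]+s*p[0]+c*p[1],p[2]])
def move(b,p,tilt=0,yaw=0):
    """TCP to bracket point p(mm); tool down, y along bracket y; tilt = about bracket x, yaw = clockwise from above (deg)"""
    o=get_obs();T=R.from_rotvec(o["tool_rot"])
    Rb=R.from_euler('z',b[2])*R.from_euler('x',tilt,degrees=True)*R.from_euler('z',-yaw,degrees=True)
    D=Rb*R.from_matrix(np.array([[-1,0,0],[0,1,0],[0,0,-1.]]))
    print("t",o["t"],"offset",np.round(T.inv().apply(bw(b,p)-o["tool_pos"]),4).tolist(),"twist",np.round((T.inv()*D).as_rotvec(degrees=True),2).tolist())
E
python3 - <<'E'
from h import *
ob=[("top",(0,98,135),(292.7,287)),("top",(0,-87,135),(398,312.5)),("top",(-52,55,150),(309.5,323.5)),("top",(12.5,-45,121),(375.6,299.2)),
("side",(0,98,135),(281.5,223.8)),("side",(-52,55,150),(248.8,229.8)),("side",(12.5,-45,113),(285,287))]
f=lambda b:np.concatenate([proj(n,bw(b,p))-u for n,p,u in ob])
r=least_squares(f,[.38,.03,-.22],loss="soft_l1");b=r.x
print(b,np.round(f(b).reshape(-1,2),1).tolist());np.save("b.npy",b)
cx=proj("top",bw(b,(-52,55,152)))
for a in np.arange(0,70,5):
    t=np.radians(a)  # mark at angle a before -x direction: clockwise from above => mark coming from -y side
    print("mark",a,np.round(proj("top",bw(b,(-52-24*np.cos(t),55-24*np.sin(t),152)))-cx+np.array((309.5,323.5)),1))
for a in(-.25,-.1,0,.1,.25):
    d=lambda n,p:np.round(proj(n,bw(b,(p[0],-45+p[1],112+p[2]))),1)
    k=lambda n,i:d(n,(12.5,-9.8*np.sin(a+i*np.pi/3),9.8*np.cos(a+i*np.pi/3)))
    print("bolt",a,[k("top",i).tolist() for i in(-1,0,1)],[k("side",i).tolist() for i in(-2,-1,0,1)])
move(b,(-52,55,200),yaw=-25)
E
```

```text
[ 0.52764072  0.01319724 -0.22440872] [[-1.4, -0.4], [2.2, -0.2], [-0.7, -0.2], [0.1, 0.4], [-0.0, -1.1], [-0.3, 1.5], [0.0, 0.5]]
mark 0 [306.  338.4]
mark 5 [307.3 338.6]
mark 10 [308.6 338.8]
mark 15 [309.9 338.8]
mark 20 [311.2 338.7]
mark 25 [312.5 338.5]
mark 30 [313.8 338.2]
mark 35 [315.  337.7]
mark 40 [316.2 337.2]
mark 45 [317.4 336.5]
mark 50 [318.4 335.8]
mark 55 [319.5 334.9]
mark 60 [320.4 334. ]
mark 65 [321.2 333. ]
bolt -0.25 [[369.8, 298.5], [374.3, 299.2], [379.6, 300.6]] [[285.6, 287.9], [285.3, 282.5], [284.7, 282.5], [284.5, 287.9]]
bolt -0.1 [[370.2, 298.6], [375.2, 299.4], [380.1, 300.8]] [[285.6, 287.0], [285.2, 282.1], [284.6, 283.0], [284.5, 288.9]]
bolt 0 [[370.5, 298.6], [375.8, 299.5], [380.3, 300.9]] [[285.6, 286.4], [285.1, 281.9], [284.6, 283.4], [284.5, 289.5]]
bolt 0.1 [[370.9, 298.6], [376.3, 299.7], [380.5, 301.0]] [[285.6, 285.8], [285.1, 281.8], [284.5, 283.9], [284.5, 290.1]]
bolt 0.25 [[371.5, 298.7], [377.2, 299.9], [380.7, 301.1]] [[285.5, 284.9], [285.0, 281.6], [284.5, 284.6], [284.6, 291.0]]
t 0.1 offset [-0.4471, -0.4108, 0.0308] twist [-0.1, -0.04, -28.58]
```

Run:
```python
import cv2,numpy as np
t=cv2.imread("pics/top0.png");s=cv2.imread("pics/side0.png")
a=cv2.resize(t[288:310,365:387],(400,400),interpolation=cv2.INTER_NEAREST)
b=cv2.resize(s[276:298,274:296],(400,400),interpolation=cv2.INTER_NEAREST)
cv2.imwrite("pics/c2.png",np.hstack([a,b]))
```

```text
(no output)
```

View pics/c2.png

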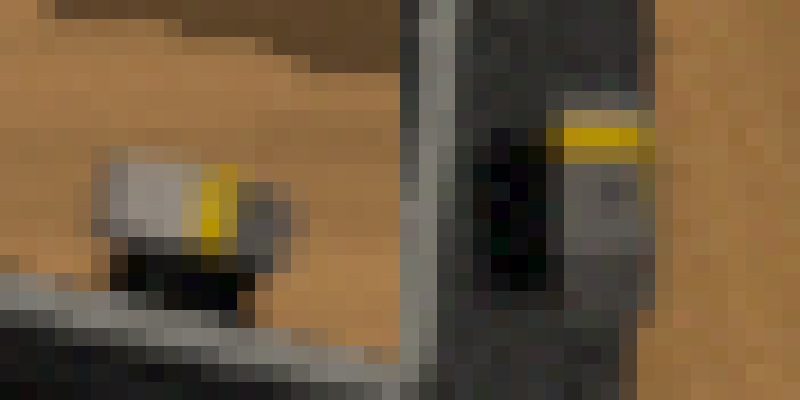

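Bolt angle is about +0.1 rad, since the paint sits slightly toward -y in both views. Collar needs about 48°. Moving above the collar.

```bash
python3 -m crank '[{"offset":[-0.447,-0.411,0.031],"twist":[0,0,-28.6]},{"offset":[-0.447,-0.411,0.031],"twist":[0,0,-28.6]},{"offset":[-0.447,-0.411,0.031],"twist":[0,0,-28.6]},{"offset":[-0.447,-0.411,0.031],"twist":[0,0,-28.6]},{"offset":[-0.447,-0.411,0.031],"twist":[0,0,-28.6]},{"offset":[-0.447,-0.411,0.031],"twist":[0,0,-28.6]},{"offset":[-0.447,-0.411,0.031],"twist":[0,0,-28.6]},{"offset":[-0.447,-0.411,0.031],"twist":[0,0,-28.6]},{"offset":[-0.447,-0.411,0.031],"twist":[0,0,-28.6]},{"offset":[-0.447,-0.411,0.031],"twist":[0,0,-28.6]},{"offset":[-0.447,-0.411,0.031],"twist":[0,0,-28.6]},{"offset":[-0.447,-0.411,0.031],"twist":[0,0,-28.6]},{"offset":[-0.447,-0.411,0.031],"twist":[0,0,-28.6]},{"offset":[-0.447,-0.411,0.031],"twist":[0,0,-28.6]}]' 0.95 40
python3 - <<'E'
from h import *
b=np.load("b.npy")
move(b,(-52,55,200),yaw=-26)
move(b,(-52,55,119),yaw=-26)
for n in("top","side"):
    im=get_image(n); u=proj(n,get_obs()["tool_pos"]).astype(int);print(n,u)
    cv2.imwrite(f"pics/d_{n}.png",im[:,:,::-1])
t=cv2.imread("pics/d_top.png")[250:400,260:360];s=cv2.imread("pics/d_side.png")[140:290,190:290]
cv2.imwrite("pics/d.png",np.hstack([cv2.resize(x,(400,600),interpolation=cv2.INTER_CUBIC) for x in(t,s)]))
E
```

```text
t: 1.85
tool_pos: [0.4889, 0.0798, 0.2004]
tool_rot: [-0.336, 3.123, 0.0]
contact_force: [0.4, 0.3, -1.1]
opening: 0.081
grip_force: 0.0
t 1.85 offset [0.0, -0.0015, 0.0004] twist [0.0, 0.01, -0.87]
t 1.85 offset [0.0, -0.0015, 0.0814] twist [0.0, 0.01, -0.87]
top [307 323]
side [244 206]
```

View pics/d.png

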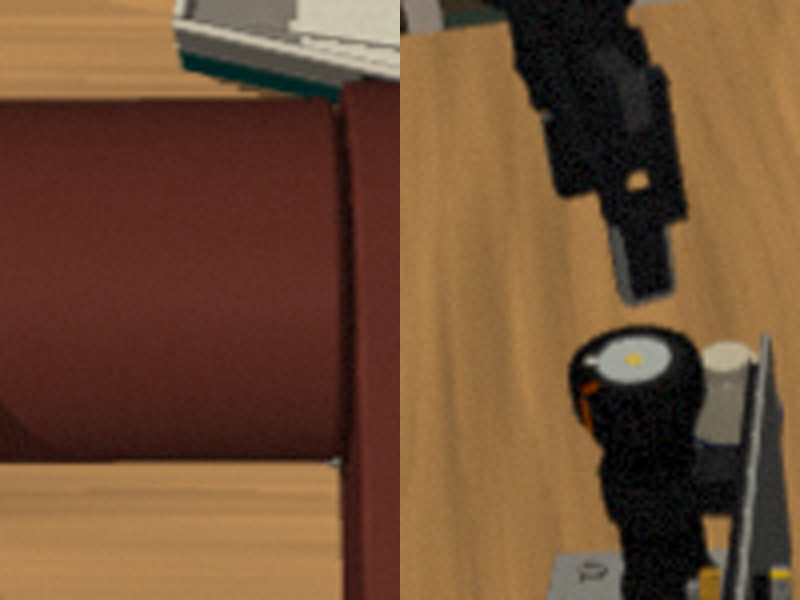

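The arm hides the top view. The side view shows the fingers above the collar at side (350,215), consistent with the fit. Descend and close.

```bash
python3 -m crank '[{"offset":[0,-0.0015,0.02],"twist":[0,0,-1]},{"offset":[0,-0.0015,0.04],"twist":[0,0,-1]},{"offset":[0,-0.0015,0.055],"twist":[0,0,-1]},{"offset":[0,-0.0015,0.07],"twist":[0,0,-1]},{"offset":[0,-0.0015,0.081],"twist":[0,0,-1]},{"offset":[0,-0.0015,0.081],"twist":[0,0,-1]}]' 0.95 40; python3 -m crank '[{"offset":[0,0,0],"twist":[0,0,0]},{"offset":[0,0,0],"twist":[0,0,0]},{"offset":[0,0,0],"twist":[0,0,0]},{"offset":[0,0,0],"twist":[0,0,0]},{"offset":[0,0,0],"twist":[0,0,0]}]' 0.4 40
```

```text
t: 2.7
tool_pos: [0.4889, 0.0773, 0.1181]
tool_rot: [0.36, -3.119, -0.0]
contact_force: [0.1, -0.3, -0.1]
opening: 0.0813
grip_force: 0.0
t: 3.32
tool_pos: [0.4897, 0.0799, 0.1211]
tool_rot: [-0.36, 3.12, 0.01]
contact_force: [-4.2, 8.8, 6.0]
opening: 0.0549
grip_force: 43.6
```

```bash
python3 -m crank '[{"offset":[0,0.003,0],"twist":[0,0,4]},{"offset":[0,0.003,0],"twist":[0,0,10]},{"offset":[0,0.003,0],"twist":[0,0,17]},{"offset":[0,0.003,0],"twist":[0,0,24]},{"offset":[0,0.003,0],"twist":[0,0,31]},{"offset":[0,0.003,0],"twist":[0,0,38]},{"offset":[0,0.003,0],"twist":[0,0,44]},{"offset":[0,0.003,0],"twist":[0,0,49]},{"offset":[0,0.003,0],"twist":[0,0,53]},{"offset":[0,0.003,0],"twist":[0,0,53]},{"offset":[0,0.003,0],"twist":[0,0,53]},{"offset":[0,0.003,0],"twist":[0,0,53]}]'
python3 - <<'E'
from h import *
b=np.load("b.npy");move(b,(-52,55,119),yaw=27);print(get_obs()["wrist_torque"],get_obs()["q"])
s=get_image("side");cv2.imwrite("pics/e.png",cv2.resize(s[200:275,200:300,::-1],(800,600),interpolation=cv2.INTER_CUBIC))
E
```

```text
t: 4.82
tool_pos: [0.4903, 0.0792, 0.1209]
tool_rot: [1.064, 2.951, -0.002]
contact_force: [0.9, -5.7, 2.8]
opening: 0.0544
grip_force: 43.8
t 4.825 offset [0.0004, -0.0013, 0.0019] twist [0.0, 0.26, 0.19]
[-0.77485099 -0.22981126  0.90664333] [ 0.01180272 -0.16636766  2.01279859 -0.00300825  1.29165999 -0.86588509]
```

View pics/e.png

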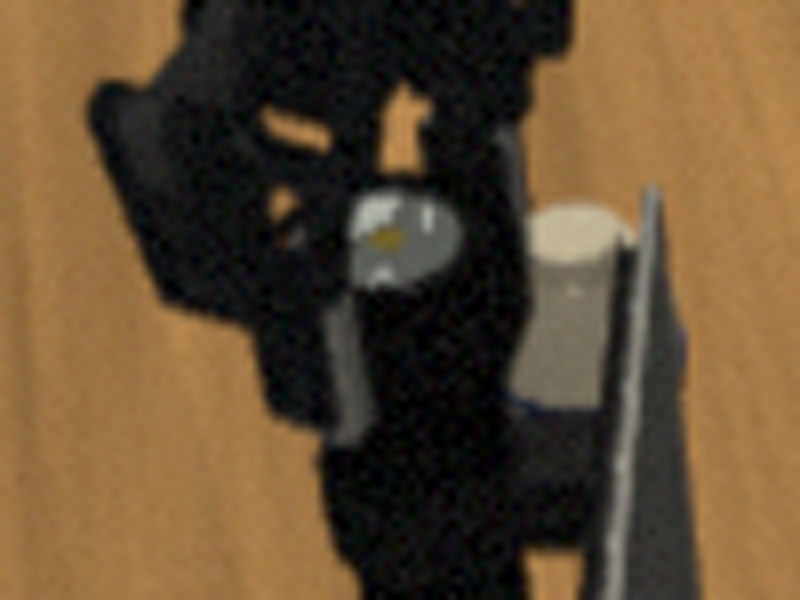

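Wrist torque of 0.9 N m about the vertical is well above the 0.12 N m friction, so the collar is at its stop. The finger hides the marks at side (240,229), so I release, rise and look.

```bash
python3 -m crank '[{"offset":[0,0,0],"twist":[0,0,-2]},{"offset":[0,0,0],"twist":[0,0,-2]},{"offset":[0,0,0],"twist":[0,0,-2]},{"offset":[0,0,0],"twist":[0,0,-2]},{"offset":[0,0,-0.03],"twist":[0,0,-2]},{"offset":[0,0,-0.08],"twist":[0,0,-2]},{"offset":[0,0,-0.11],"twist":[0,0,-2]},{"offset":[0,0,-0.11],"twist":[0,0,-2]}]' 0.9 40
python3 - <<'E'
from h import *
b=np.load("b.npy");print(get_obs()["contact_force"]);th=np.radians(5.7)
# approach: TCP 19 mm past grasp along tilted tool axis
for L in(-70,19):
    move(b,(18.5,-45+L*np.sin(th),112-L*np.cos(th)),tilt=5.7)
s=get_image("side");cv2.imwrite("pics/f.png",cv2.resize(s[210:285,210:310,::-1],(800,600),interpolation=cv2.INTER_CUBIC))
E
```

```text
t: 5.88
tool_pos: [0.4906, 0.0804, 0.2327]
tool_rot: [1.016, 2.966, 0.004]
contact_force: [0.4, 0.4, -0.6]
opening: 0.0766
grip_force: 0.0
[ 0.37582104  0.35270934 -0.62850652]
t 5.875 offset [-0.1089, -0.0698, 0.0513] twist [-5.44, 1.57, -24.93]
t 5.875 offset [-0.1047, -0.0622, 0.1399] twist [-5.44, 1.57, -24.93]
```

View pics/f.png

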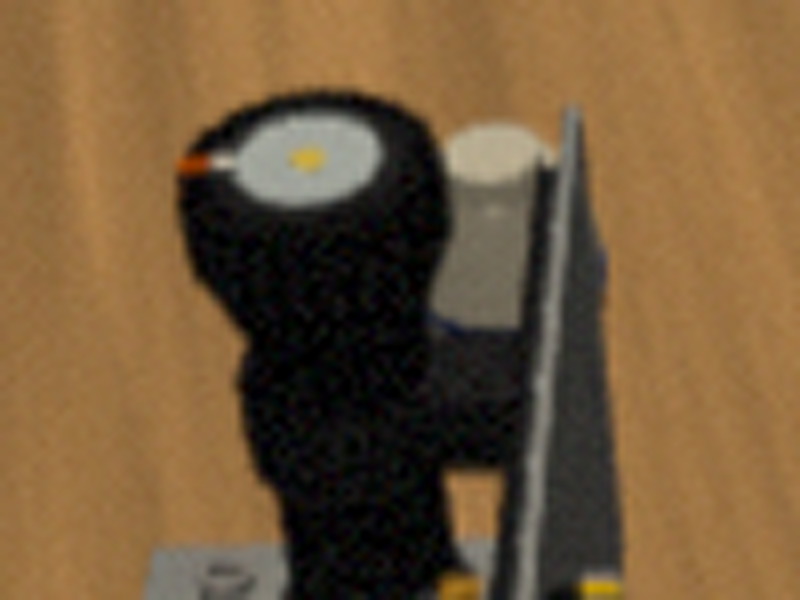

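Orange at (195,163) meets white at (225,161), so the collar is locked. Now over the bolt.

```bash
python3 -m crank '[{"offset":[-0.05,-0.03,0],"twist":[-2,0.5,-10]},{"offset":[-0.109,-0.07,0.02],"twist":[-5.44,1.57,-20]},{"offset":[-0.109,-0.07,0.051],"twist":[-5.44,1.57,-24.93]},{"offset":[-0.109,-0.07,0.051],"twist":[-5.44,1.57,-24.93]},{"offset":[-0.109,-0.07,0.051],"twist":[-5.44,1.57,-24.93]},{"offset":[-0.109,-0.07,0.051],"twist":[-5.44,1.57,-24.93]}]' 0.6 40
python3 - <<'E'
from h import *
b=np.load("b.npy");th=np.radians(5.7)
for L in(-70,19):
    move(b,(18.5,-45+L*np.sin(th),112-L*np.cos(th)),tilt=5.7)
s=get_image("side");cv2.imwrite("pics/g.png",cv2.resize(s[190:310,220:380,::-1],(800,600),interpolation=cv2.INTER_CUBIC))
o=get_obs();T=R.from_rotvec(o["tool_rot"])
for d in(-.011,.011):
  for e in(-.028,0,.028):print(d,e,(proj("side",o["tool_pos"]+T.apply([d,e,0]))-(220,190))*5)
E
```

```text
t: 6.68
tool_pos: [0.5325, -0.0409, 0.1794]
tool_rot: [0.35, 3.112, 0.153]
contact_force: [0.1, 0.4, -0.7]
opening: 0.0511
grip_force: 0.0
t 6.675 offset [-0.0017, -0.0, -0.0023] twist [-0.09, -0.26, 0.02]
t 6.675 offset [-0.0021, 0.0001, 0.0867] twist [-0.09, -0.26, 0.02]
-0.011 -0.028 [354.93292657 409.99582809]
-0.011 0 [358.4786263 338.7404623]
-0.011 0.028 [361.81098586 271.77243953]
0.011 -0.028 [277.37642172 411.89443206]
0.011 0 [283.32823481 340.57412491]
0.011 0.028 [288.92190555 273.5454214 ]
```

View pics/g.png

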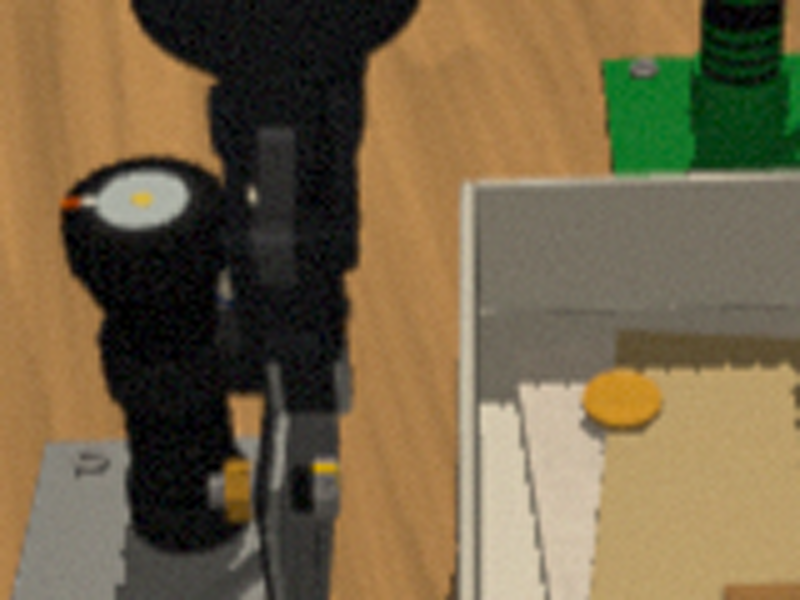

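The fingers hang over the gap. The near fingertip is at crop (315,410), clear of the plate and of the tray rim at crop (465,…). Descend along the tilted axis.

```bash
python3 -m crank '[{"offset":[-0.002,0,0.02],"twist":[0,-0.3,0]},{"offset":[-0.002,0,0.035],"twist":[0,-0.3,0]},{"offset":[-0.002,0,0.05],"twist":[0,-0.3,0]},{"offset":[-0.002,0,0.06],"twist":[0,-0.3,0]},{"offset":[-0.002,0,0.06],"twist":[0,-0.3,0]}]' 0.6 40
python3 - <<'E'
from h import *
b=np.load("b.npy");th=np.radians(5.7)
move(b,(18.5,-45+19*np.sin(th),112-19*np.cos(th)),tilt=5.7)
E
```

```text
t: 7.35
tool_pos: [0.5343, -0.0363, 0.1175]
tool_rot: [0.351, 3.11, 0.153]
contact_force: [-0.4, 0.2, -0.1]
opening: 0.0515
grip_force: 0.0
t 7.35 offset [-0.0011, 0.0012, 0.0246] twist [-0.09, -0.17, -0.05]
```

```bash
python3 -m crank '[{"offset":[-0.001,0.001,0.012],"twist":[0,0,0]},{"offset":[-0.001,0.001,0.0245],"twist":[0,0,0]},{"offset":[-0.001,0.001,0.0245],"twist":[0,0,0]},{"offset":[-0.001,0.001,0.0245],"twist":[0,0,0]}]' 0.6 40
python3 - <<'E'
from h import *
b=np.load("b.npy");th=np.radians(5.7)
move(b,(18.5,-45+19*np.sin(th),112-19*np.cos(th)),tilt=5.7)
E
python3 -m crank '[{"offset":[0,0,0],"twist":[0,0,0]},{"offset":[0,0,0],"twist":[0,0,0]},{"offset":[0,0,0],"twist":[0,0,0]},{"offset":[0,0,0],"twist":[0,0,0]},{"offset":[0,0,0],"twist":[0,0,0]},{"offset":[0,0,0],"twist":[0,0,0]}]' 0.1 25
python3 - <<'E'
from h import *
b=np.load("b.npy");th=np.radians(5.7)
move(b,(18.5,-45+19*np.sin(th),112-19*np.cos(th)),tilt=5.7);print(get_obs()["wrist_torque"])
a=[get_image(n)[:,:,::-1] for n in("side","top")]
cv2.imwrite("pics/i.png",np.hstack([cv2.resize(a[0][255:330,245:295],(400,600),interpolation=cv2.INTER_CUBIC),cv2.resize(a[1][260:335,350:400],(400,600),interpolation=cv2.INTER_CUBIC)]))
E
```

```text
t: 7.85
tool_pos: [0.5367, -0.0335, 0.0943]
tool_rot: [0.351, 3.108, 0.152]
contact_force: [-0.1, -0.7, 0.7]
opening: 0.051
grip_force: 0.0
t 7.85 offset [0.0007, 0.0002, 0.0012] twist [-0.09, -0.06, -0.04]
t: 8.6
tool_pos: [0.5374, -0.0318, 0.0952]
tool_rot: [0.351, 3.106, 0.158]
contact_force: [1.4, 7.5, 1.9]
opening: 0.0161
grip_force: 25.3
t 8.6 offset [0.001, -0.0016, 0.0019] twist [0.13, 0.01, -0.04]
[ 0.89979383 -0.1871547  -0.02362151]
```

View pics/i.png

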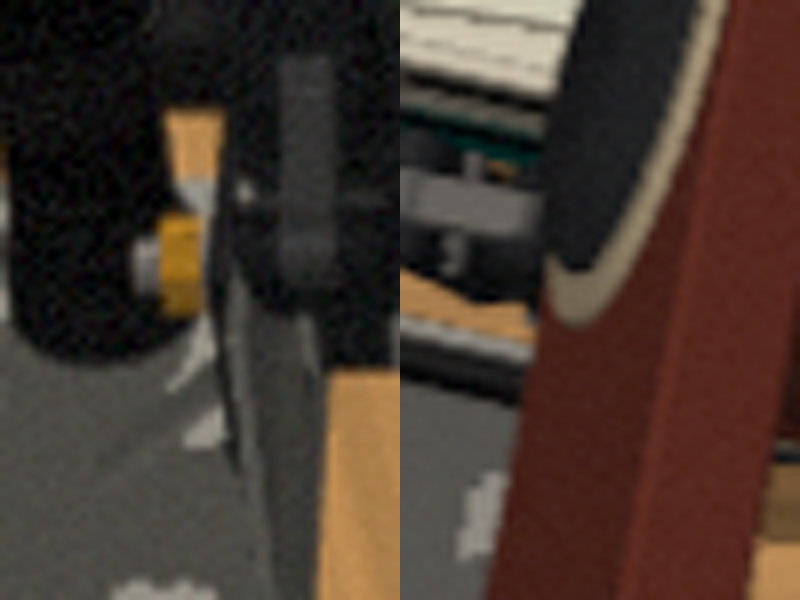

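The opening of 16.1 mm under 25 N matches 17 mm across flats (the 56 mm collar read 54.9), so the flats are gripped, not the corners. The images show the hand down in the gap with the trays undisturbed. Next I relieve the 7.5 N side load and firm the grip.

```bash
python3 -m crank '[{"offset":[0,0.001,0],"twist":[0,0,0]},{"offset":[0,0.0015,0],"twist":[0,0,0]},{"offset":[0,0.0015,0],"twist":[0,0,0]},{"offset":[0,0.0015,0],"twist":[0,0,0]},{"offset":[0,0.0015,0],"twist":[0,0,0]},{"offset":[0,0.0015,0],"twist":[0,0,0]}]' 0.1 40
python3 - <<'E'
from h import *
b=np.load("b.npy");th=np.radians(5.7)
move(b,(18.5,-45+19*np.sin(th),112-19*np.cos(th)),tilt=5.7);print(get_obs()["wrist_torque"])
E
```

```text
t: 9.45
tool_pos: [0.5374, -0.0318, 0.0951]
tool_rot: [0.351, 3.107, 0.154]
contact_force: [-1.2, 3.7, 5.3]
opening: 0.0158
grip_force: 39.3
t 9.45 offset [0.001, -0.0016, 0.0019] twist [-0.04, -0.01, -0.05]
[0.69687743 0.18241914 0.02347887]
```

```bash
python3 -c "
from station import *
print(finish_job())"
```

```text
the job is handed in; nothing more can be done
None
```

I handed the job in at about 9.5 s: the lens collar is locked (orange mark on the white mark in the side view) and the gripper is holding the bolt head with about 39 N. I matched the grip to the bolt's estimated starting angle of about 0.1 rad, but could not see the paint mark once gripped. I saw no sign the trays, bell or cup moved, though I took no final measurement of them and the hand-in returned no verdict.

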